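# Tug-test two fixture pins and scrap the unretained one

### The arm

A 6-joint arm with a two-finger parallel gripper is mounted at the origin on the work surface. World frame = base frame: x ahead of the robot, y to its left, z up, the work surface at z = 0. Lengths are in m, angles in degrees, forces in N, time in s.
With the tool pointing down it reaches from about 0.25 to 0.725 m from the base axis. Payload 9.7 kg.
Tool frame: the origin (TCP) lies at the very end of the fingers, on their centre line; the grasp point (between the pads) lies 19 mm behind it (bot.pinch_z is the distance from the TCP to the grasp point, in m); x points along the fingers, z is the direction in which the jaws open and shut, and the axes are right-handed (so a half turn about x gives the same grasp; the last joint's range is limited). The gripper opens to 85 mm and grips with 20 to 120 N. Pads are 22 mm wide; open, the fingers measure 114 mm over their backs; the gripper's body (76 mm by 85 mm) begins 54 mm behind the grasp point. The pads swing forward as they close: fully open they stand 13 mm farther back than shut.
Start: joints at [63.885, 4.979, 10.078, 95.1, 0, 90], TCP at [0.242, 0.494, 0.231] pointing down, gripper open.
Joint ranges: [-179.16, 179.16], [-48.56, 103.87], [-65.8, 70.77], [-126.05, 130.52], [-82.76, 87.17], [-180, 180]. Speed limits (degrees/s): [127.2, 127.2, 147.25, 180, 180, 180].

### API

Orientations are given as [roll, pitch, yaw] about the fixed x, y, z axes, in that order (R = Rz(yaw) Ry(pitch) Rx(roll)).
In Python, from workcell import bot gives the robot as it stands.
- The arm moves only by the tool play_rows, never from a script. Its argument "rows" is a list of rows, each a list of 3 entries, a list of its own where there are three numbers: the shift along the tool's x, y, z in cm, then the turn about the tool's x in degrees, then the finger opening in cm, from 0 to 8.54. A call has 1 to 12 rows; each row is the pose to reach, as a shift and turn from the pose commanded when the call began, along the tool's axes at that moment; what a row does not reach only later rows make up. A row lasts 1/12 s, in which the tool goes at most 41.7 mm and 7.16 degrees, less where a joint would pass 70% of its speed; a pose out of reach is approached as far as the arm can. A call with a gripper value outside its range is refused whole. The fingers move at their own pace and stop on an object; "squeeze" is the grip in N (left out, the last holds). Time passes only in rows, so rows that repeat a pose let the fingers close. It gives the time, the measured TCP pose, the force and the opening at its end, in the units of the state.
- bot.get_obs(): the state, without advancing time (a new reading comes with each control period).
- bot.camera(name): name is "scene" or "top"; returns (picture, depth): 480x640x3 uint8, blue, green, red; 480x640 float32, m along the optical axis (not along the pixel's ray), 0 where there is no reading.
- bot.camera_model(name): a dict with "fx", "fy", "cx", "cy" (pixels), "origin" and "attitude" of the camera in the world. Camera axes: x right, y down, z forward; pixel columns grow to the right and rows downward; lengths in m; the calibration is good to about 2 mm. A picture is of the moment at which its call begins. camera_model takes no time and is no camera call.
- bot.job_done(): hands the job in, once; it reports no verdict.
The state is a dict: "time": time; "q": joint angles; "qd": joint speeds; "joint_efforts": joint torques, N m; "ee_pos": TCP position; "tcp_rot": TCP orientation; "wrist_force": force on the tool from outside, world axes, zero at the start; "torque": the same for the moment, N m; "opening": finger opening in m.
Only numpy, scipy, OpenCV 4.12 (cv2) and the standard library are available. Lean on these libraries where they do the work, as an engineer would, in place of code of your own. Each camera call takes 0.05 s, during which the arm holds its last target.

### The job

One of the two black-knobbed pins was fitted without its snap ring. Tug each pin straight up with a steady pull of about 15 N (never more than 20 N): hold that pull for a second on the one that is caught by its ring, then push it back down fully home and leave it in its block; pull the other right out and put it in the red scrap bin. Leave everything else on the bench alone.

Things in the scene. Friction and masses are not known exactly. Their poses are not given: they have to be found in the camera images.
- pin_a_knob (a point): centre (half-way up) of the black round pull knob, 26 mm diameter and 44 mm tall, with a thin brass band near its foot, of the pin in the left-hand (+y) block; z points up along the pin. The steel shank begins 22 mm under this point. At the start the knob's underside rests on the block. The two pins look alike.
- block_a_mouth (a point): centre of the bore's mouth, in the top face of the left-hand (+y) aluminium block (70 x 70 mm, 65 mm high, fixed to the bench); z points up. With the pin fully home the knob's centre is 22 mm above this point.
- pin_b_knob (a point): centre (half-way up) of the black round pull knob, 26 mm diameter and 44 mm tall, with a thin brass band near its foot, of the pin in the right-hand (-y) block; z points up along the pin. The steel shank begins 22 mm under this point. At the start the knob's underside rests on the block. The two pins look alike.
- block_b_mouth (a point): centre of the bore's mouth, in the top face of the right-hand (-y) aluminium block (70 x 70 mm, 65 mm high, fixed to the bench); z points up. With the pin fully home the knob's centre is 22 mm above this point.
- snap_ring (a joint): lift (m) of the hidden snap ring against its spring, 0 at rest, 6 N per mm. It sits unseen in ONE of the bores (either). The pin there first rises freely by 1 to 11 mm (differs each time) before the ring catches its groove and is lifted. The hand feels the ring's spring force plus the O-ring's drag (1.5 to 4 N) and the pin's weight.
- scrap_bin: the empty open red bin, 160 mm along its x, 110 mm along its y, 60 mm high, walls and floor 4 mm, fixed to the bench; origin at the centre of its underside. The like green bin on the other side holds good stock. The bins may change sides.
- pin_a: the whole pin of the left-hand block, 94 mm long, about 110 g; origin at the centre of its foot, 72 mm below the knob's centre, z up along the pin. Its grooved steel shank is 18 mm thick and 50 mm long and must rise 50 mm to leave the bore. A rubber O-ring in the bore drags on it with 1.5 to 4 N either way and holds it wherever it is left.
- pin_b: the whole pin of the right-hand block, 94 mm long, about 110 g; origin at the centre of its foot, 72 mm below the knob's centre, z up along the pin. Its grooved steel shank is 18 mm thick and 50 mm long and must rise 50 mm to leave the bore. A rubber O-ring in the bore drags on it with 1.5 to 4 N either way and holds it wherever it is left.
- nut: a loose steel hex nut, 30 mm across, 14 mm high, lying flat between the blocks; origin at its underside; bystander, leave alone
- bolt: a hex bolt standing on its head, 55 mm high; origin at its underside; bystander, leave alone
- wrench: a steel wrench lying flat on the far part of the bench; bystander, leave alone
- screwdriver: a screwdriver lying flat on the far part of the bench; bystander, leave alone
- collar: an aluminium shaft collar, 48 mm across, 18 mm high, lying flat; bystander, leave alone
- oil: a white oil bottle, 56 mm across, 130 mm high, standing at the back; bystander, leave alone

How it is judged:
By the outcome, as a careful person would: the job done as asked, in the order asked, and still so for the second after the job is handed in, with the robot touching nothing.
It also fails if it takes over 72 s, if anything falls off the work surface, if the arm or the gripper's body presses on something with over 40 N, if the wrist force passes 120 N, or if a joint passes its speed limit or range.

## Working session

There is one attempt and no reset: what is moved stays moved. The work goes in short steps, Python scripts to look and compute and a tool call to move; the robot and the scene stay as the last step left them, time stands still between calls to the robot, and variables do not carry over. Pictures are saved under pics/ and viewed, and the job is handed in when it is done.

Besides the shell and the picture viewer there is one more tool, called after "Request:" in YAML: its name, and indented under it one key for each argument. play_rows: Moves the arm, as the interface text tells. Its arguments: {"type":"object","properties":{"rows":{"type":"array"},"squeeze":{"type":"number"}},"required":["rows"]}

```bash
ls; mkdir -p pics
python3 - <<'E'
from workcell import bot
import cv2
print(bot.get_obs(), bot.pinch_z)
for n in("scene","top"):
    im,d=bot.camera(n); cv2.imwrite(f"pics/{n}0.png",im); import numpy as np; np.save(f"pics/{n}0.npy",d)
    print(bot.camera_model(n))
E
```

```text
pics
{'time': 0.0, 'q': array([6.38852922e+01, 5.01056665e+00, 1.00326996e+01, 9.50996974e+01,
       1.04978697e-03, 9.00013149e+01]), 'qd': array([-0.03330366,  0.05095397, -0.08895317,  0.00865309,  0.00599811,
        0.09633626]), 'joint_efforts': array([-1.67086735e-03, -5.20390427e+01,  4.64801788e+01,  1.62614178e-02,
       -2.88934393e-05,  6.90864709e-06]), 'ee_pos': array([0.24198222, 0.49363825, 0.23057248]), 'tcp_rot': array([ 179.22589932,   89.92242849, -116.89012414]), 'wrist_force': array([-0.04587223,  0.7159591 , -0.20514037]), 'torque': array([-0.011682  ,  0.01127632,  0.04732187]), 'opening': 0.085559937966626} 0.0187
{'fx': 500.11821356677405, 'fy': 500.11821356677405, 'cx': 312.45826260563126, 'cy': 236.26129082226578, 'origin': array([1.30041828, 0.10767594, 0.88384975]), 'attitude': array([-140.53307213,   -0.41535482,  100.04522626])}
{'fx': 479.20105649390024, 'fy': 479.20105649390024, 'cx': 319.96043710887074, 'cy': 239.88619143356252, 'origin': array([ 0.55522062, -0.01720495,  1.11683621]), 'attitude': array([-175.73461928,    0.19928726,  -90.1061568 ])}
```

View pics/scene0.png

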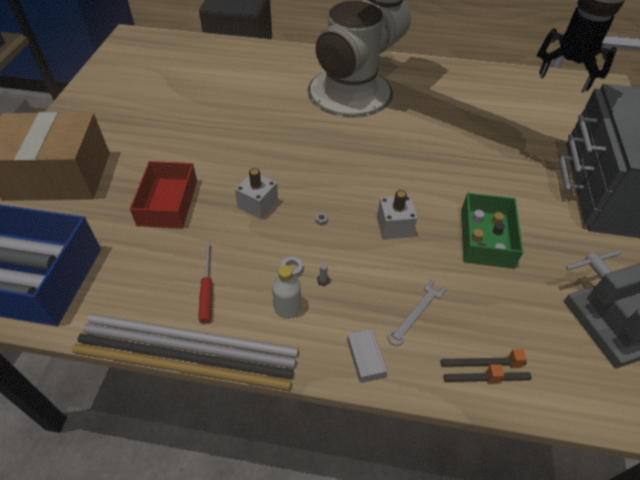

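View pics/top0.png

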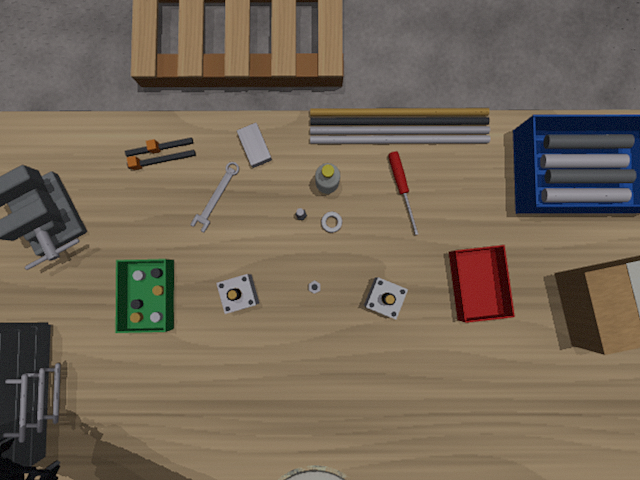

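Top view: block A at (237,293), block B at (387,298), the red bin at (481,284) and the green one at (145,295). The knobs stand in the block centres. Next I measure them.

```bash
cat > h.py <<'E'
import numpy as np, cv2
from scipy.spatial.transform import Rotation as R
from workcell import bot
def cam(n):
    m=bot.camera_model(n); return m,R.from_euler('xyz',m['attitude'],degrees=True).as_matrix()
def pts(n,d):
    m,Rm=cam(n); v,u=np.mgrid[:480,:640]
    P=np.stack([(u-m['cx'])/m['fx']*d,(v-m['cy'])/m['fy']*d,d],-1)
    return P@Rm.T+m['origin']
def ray(n,u,v,z):
    m,Rm=cam(n); r=Rm@np.array([(u-m['cx'])/m['fx'],(v-m['cy'])/m['fy'],1]); o=m['origin']
    return o+r*(z-o[2])/r[2]
E
python3 - <<'E'
from h import *
im=cv2.imread('pics/top0.png'); d=np.load('pics/top0.npy'); P=pts('top',d); Z=P[...,2]
print('table z',np.median(Z[330:360,200:400]))
for nm,(u0,u1,v0,v1) in dict(a=(212,265,265,322),b=(358,415,270,327)).items():
    sub=np.zeros_like(Z,bool); sub[v0:v1,u0:u1]=1
    top=sub&(Z>0.098)&(Z<.13)
    blk=sub&(Z>0.055)&(Z<.075)
    print(nm,'knob px',top.sum(),P[top].mean(0),np.ptp(P[top],axis=0))
    q=P[blk]; print(' blk',blk.sum(),np.median(q[:,2]),cv2.minAreaRect((q[:,:2]*1000).astype(np.float32)))
    v,u=np.nonzero(top); print('  centroid pix',u.mean(),v.mean(), cv2.minEnclosingCircle(np.stack([u,v],1).astype(np.float32)))
hsv=cv2.cvtColor(im,cv2.COLOR_BGR2HSV)
red=((hsv[...,0]<8)|(hsv[...,0]>172))&(hsv[...,1]>150)&(hsv[...,2]>60); red[:, :430]=0
rim=red&(Z>.05)&(Z<.07)
print('bin',cv2.minAreaRect((P[rim][:,:2]*1000).astype(np.float32)))
# scene
d2=np.load('pics/scene0.npy'); P2=pts('scene',d2); Z2=P2[...,2]
for nm,(u0,u1,v0,v1) in dict(a=(375,420,180,240),b=(233,280,160,220)).items():
    sub=np.zeros_like(Z2,bool); sub[v0:v1,u0:u1]=1
    t=sub&(Z2>.104)&(Z2<.13); k=sub&(Z2>.075)&(Z2<.13)
    print('scene',nm,t.sum(),P2[t].mean(0),P2[k].mean(0),P2[k].min(0),P2[k].max(0))
im2=cv2.imread('pics/scene0.png')
cv2.imwrite('pics/crop.png',np.hstack([cv2.resize(im[262:325,210:268],(390,440),interpolation=2),cv2.resize(im[262:325,358:416],(390,440),interpolation=2)]))
cv2.imwrite('pics/crop2.png',np.hstack([cv2.resize(im2[180:245,370:425],(390,440),interpolation=2),cv2.resize(im2[160:225,230:285],(390,440),interpolation=2)]))
E
```

```text
table z 0.0011267815098753298
a knob px 127 [0.51784927 0.17036497 0.10980691] [0.02351802 0.0250243  0.01757356]
 blk 905 0.06613229788291464 ((517.52880859375, 171.71084594726562), (69.85533142089844, 70.968505859375), 15.862381935119629)
  centroid pix 231.96850393700788 293.7165354330709 ((232.0, 294.0), 6.403224468231201)
b knob px 124 [ 0.5074795  -0.15700105  0.10997775] [0.02298285 0.02542733 0.01480034]
 blk 911 0.06619995404426593 ((507.4553527832031, -157.5677490234375), (70.37773132324219, 70.0693359375), 67.48539733886719)
  centroid pix 388.6693548387097 298.44354838709677 ((388.79486083984375, 298.25640869140625), 6.411648273468018)
bin ((538.0054321289062, -373.1739501953125), (158.67938232421875, 111.30206298828125), 6.319555282592773)
scene a 86 [0.52005002 0.1687403  0.10769337] [0.52473352 0.16842413 0.09786918] [0.50604101 0.15629639 0.07591399] [0.53417169 0.18149346 0.11213761]
scene b 79 [ 0.51107131 -0.1595975   0.1079388 ] [ 0.51499713 -0.15816571  0.097275  ] [ 0.4960765  -0.17258654  0.07502888] [ 0.52437322 -0.14643059  0.11220124]
```

View pics/crop.png

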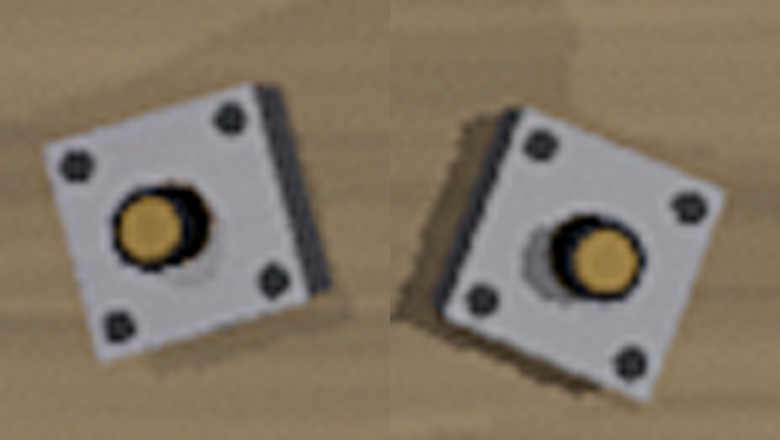

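View pics/crop2.png

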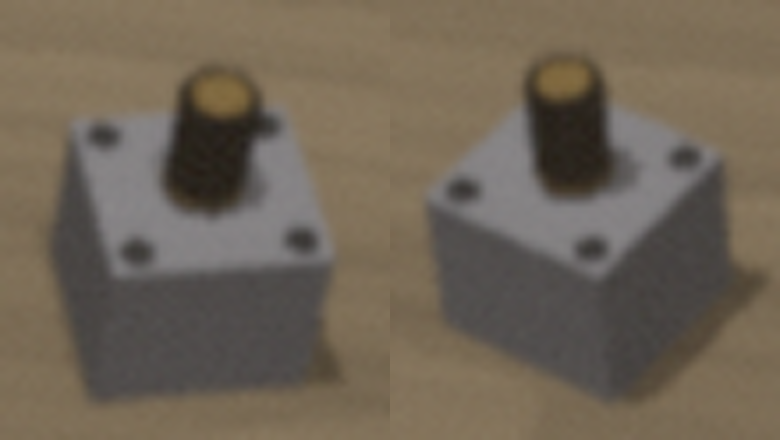

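```bash
cat >> h.py <<'E'
A=np.array([.5185,.1700]);B=np.array([.5085,-.1580]);BIN=np.array([.538,-.373])
def st():
    o=bot.get_obs(); Rm=R.from_euler('xyz',o['tcp_rot'],degrees=True).as_matrix(); return o,Rm
def rel(xyz):
    o,Rm=st(); return Rm.T@(np.array(xyz)-o['ee_pos'])*100
E
python3 - <<'E'
from h import *
o,Rm=st(); print(Rm.round(4)); 
for z in (.231,.14): print(rel([*A,z]).round(2))
print('x down: tool y,z axes',Rm[:,1],Rm[:,2])
E
```

```text
[[-5.000e-04 -8.979e-01  4.402e-01]
 [-1.100e-03  4.402e-01  8.979e-01]
 [-1.000e+00 -0.000e+00 -1.200e-03]]
[-2.000e-02 -3.907e+01 -1.689e+01]
[  9.08 -39.07 -16.88]
x down: tool y,z axes [-8.97898481e-01  4.40202587e-01 -6.35404530e-06] [ 0.44020227  0.89789783 -0.00120544]
```

Request:
play_rows:
  rows:
    - [[0,-1.5,-0.6],4,8]
    - [[0,-4.5,-2],10,7]
    - [[0.5,-8,-3.5],16,6]
    - [[1,-12,-5.2],22,5]
    - [[2,-16,-7],28,5]
    - [[3,-20,-8.7],34,5]
    - [[4,-24,-10.4],40,5]
    - [[5,-28,-12.1],46,5]
    - [[6,-32,-13.8],51,5]
    - [[7,-35.5,-15.4],55,5]
    - [[8,-38,-16.4],57.6,5]
    - [[9,-39,-16.9],57.6,5]
  squeeze: 60

```text
time: 1.1
ee_pos: [0.5201, 0.1668, 0.1399]
tcp_rot: [-103.9, 89.9, -98.0]
wrist_force: [1.3, -0.1, -0.9]
opening: 0.05
```

Request:
play_rows:
  rows:
    - [[0,0,0],0,5]
    - [[0,0,0],0,5]
    - [[0,0,0],0,5]

```text
time: 1.35
ee_pos: [0.5174, 0.1711, 0.1416]
tcp_rot: [134.9, 90.0, 141.2]
wrist_force: [-0.4, 0.2, 1.0]
opening: 0.0501
```

Run:
```python
from h import *
o,Rm=st(); print(o['time'],o['ee_pos'],o['wrist_force'],o['opening'],o['q']); print(Rm.round(4)); print(rel([*A,.075]).round(2))
im,d=bot.camera('scene'); cv2.imwrite('pics/s1.png',cv2.resize(im[100:260,330:500],(680,600)))
```

```text
1.35 [0.51741853 0.17106661 0.14156107] [-0.39541474  0.198585    1.02331708] 0.05011016751648937 [ 1.82855925e+01  3.42029416e+00 -1.49561841e+00  8.50953435e+01
  1.73925973e-02  1.01955131e+02]
[[-3.000e-04 -1.103e-01  9.939e-01]
 [ 2.000e-04  9.939e-01  1.103e-01]
 [-1.000e+00  3.000e-04 -3.000e-04]]
[ 6.66 -0.12  0.1 ]
```

View pics/s1.png

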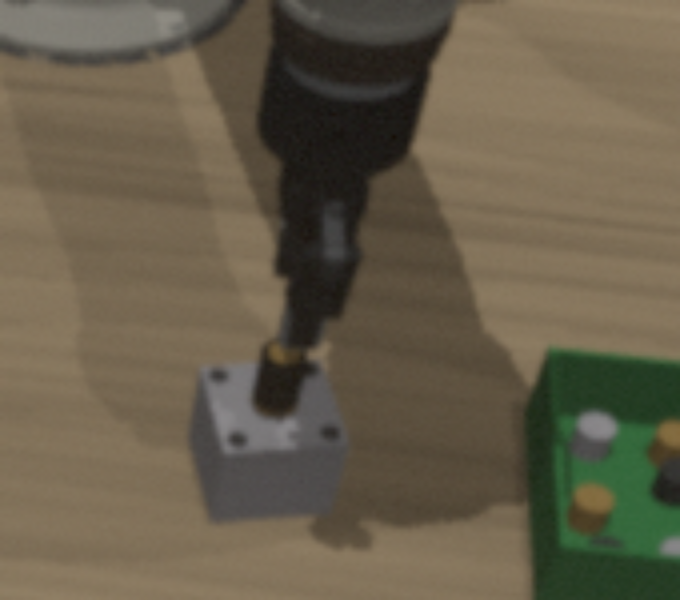

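The gripper stands above knob A (knob at about (275,380) in this crop), jaws fore and aft. I lower it, then close.

Request:
play_rows:
  rows:
    - [[0.5,-0.1,0.1],0,5]
    - [[1.5,-0.1,0.1],0,5]
    - [[3,-0.1,0.1],0,5]
    - [[4.5,-0.1,0.1],0,5]
    - [[5.7,-0.1,0.1],0,5]
    - [[6.3,-0.1,0.1],0,5]
    - [[6.6,-0.1,0.1],0,5]
    - [[6.6,-0.1,0.1],0,5]
    - [[6.6,-0.1,0.1],0,5]
    - [[6.6,-0.1,0.1],0,5]

```text
time: 2.23
ee_pos: [0.5194, 0.1697, 0.0761]
tcp_rot: [12.6, 89.9, 18.8]
wrist_force: [-0.5, 0.7, 0.1]
opening: 0.05
```

Run:
```python
from h import *
o,Rm=st(); print(o['time'],o['ee_pos'],o['wrist_force'],o['opening']); print(rel([*A,.075]).round(2))
for n,c in(('scene',(120,250,350,450)),('top',(240,340,180,290))):
    im,d=bot.camera(n); cv2.imwrite(f'pics/{n}2.png',cv2.resize(im[c[0]:c[1],c[2]:c[3]],(500,600)))
```

```text
2.2333 [0.51941406 0.16970654 0.07610296] [-0.51203963  0.70007707  0.14515872] 0.04996980392136423
[ 0.11  0.04 -0.09]
```

View pics/scene2.png

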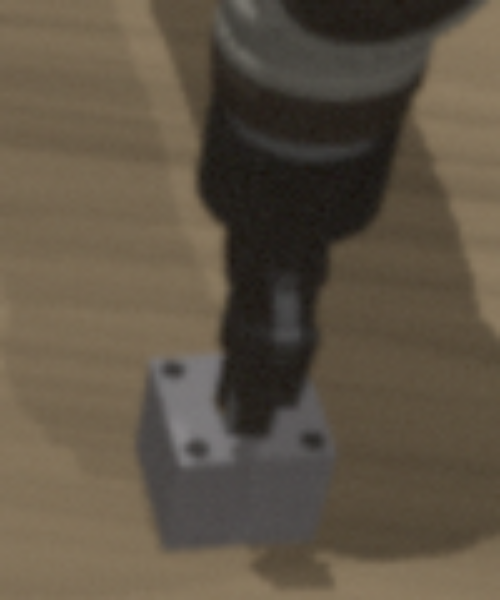

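The fingers straddle the knob, tips just above the block (250,435). Now I close.

Request:
play_rows:
  rows:
    - [[0,0,0],0,3.5]
    - [[0,0,0],0,2.8]
    - [[0,0,0],0,2.4]
    - [[0,0,0],0,2]
    - [[0,0,0],0,1.5]
    - [[0,0,0],0,1.5]
    - [[0,0,0],0,1.5]
  squeeze: 60

```text
time: 2.92
ee_pos: [0.518, 0.1695, 0.0759]
tcp_rot: [173.7, 89.9, -180.0]
wrist_force: [-8.5, -1.5, 8.2]
opening: 0.0245
```

Request:
play_rows:
  rows:
    - [[0,0,0],0,1.5]
    - [[0,0,0],0,1.5]

```text
time: 3.08
ee_pos: [0.518, 0.1695, 0.0759]
tcp_rot: [174.2, 89.9, -179.5]
wrist_force: [-8.1, -0.3, 7.4]
opening: 0.0247
```

Request:
play_rows:
  rows:
    - [[0,0,-0.06],0,1.5]
    - [[-0.03,0,-0.13],0,1.5]
    - [[-0.06,0,-0.13],0,1.5]
    - [[-0.06,0,-0.13],0,1.5]

```text
time: 3.42
ee_pos: [0.5177, 0.1694, 0.0759]
tcp_rot: [170.5, 90.0, 176.8]
wrist_force: [-2.1, -0.4, 1.7]
opening: 0.0247
```

Request:
play_rows:
  rows:
    - [[-0.03,0,0],0,1.5]
    - [[-0.06,0,0],0,1.5]
    - [[-0.06,0,0],0,1.5]

```text
time: 3.67
ee_pos: [0.5175, 0.1693, 0.076]
tcp_rot: [-167.5, 90.0, -161.2]
wrist_force: [-0.4, 0.8, -3.2]
opening: 0.0246
```

Request:
play_rows:
  rows:
    - [[-0.04,0,0],0,1.5]
    - [[-0.08,0,0],0,1.5]
    - [[-0.12,0,0],0,1.5]
    - [[-0.12,0,0],0,1.5]

```text
time: 4.0
ee_pos: [0.5176, 0.1693, 0.0777]
tcp_rot: [-159.6, 90.0, -153.3]
wrist_force: [-0.9, 0.0, -2.9]
opening: 0.0244
```

Request:
play_rows:
  rows:
    - [[-0.04,0,0],0,1.5]
    - [[-0.08,0,0],0,1.5]
    - [[-0.12,0,0],0,1.5]
    - [[-0.16,0,0],0,1.5]
    - [[-0.16,0,0],0,1.5]

```text
time: 4.42
ee_pos: [0.5177, 0.1694, 0.0794]
tcp_rot: [-82.7, 90.0, -76.4]
wrist_force: [-1.5, -0.1, -1.8]
opening: 0.0248
```

Request:
play_rows:
  rows:
    - [[-0.04,0,0],0,1.5]
    - [[-0.08,0,0],0,1.5]
    - [[-0.12,0,0],0,1.5]
    - [[-0.12,0,0],0,1.5]

```text
time: 4.75
ee_pos: [0.5177, 0.1694, 0.0806]
tcp_rot: [7.4, 90.0, 13.7]
wrist_force: [-1.2, -0.8, -2.6]
opening: 0.0246
```

Request:
play_rows:
  rows:
    - [[-0.04,0,0],0,1.5]
    - [[-0.08,0,0],0,1.5]
    - [[-0.12,0,0],0,1.5]
    - [[-0.16,0,0],0,1.5]
    - [[-0.16,0,0],0,1.5]

```text
time: 5.17
ee_pos: [0.5177, 0.1694, 0.0822]
tcp_rot: [11.5, 90.0, 17.8]
wrist_force: [-1.3, -1.1, -2.8]
opening: 0.0246
```

Request:
play_rows:
  rows:
    - [[-0.04,0,0],0,1.5]
    - [[-0.08,0,0],0,1.5]
    - [[-0.12,0,0],0,1.5]
    - [[-0.16,0,0],0,1.5]
    - [[-0.16,0,0],0,1.5]

```text
time: 5.58
ee_pos: [0.5177, 0.1694, 0.0838]
tcp_rot: [2.8, 90.0, 9.1]
wrist_force: [-1.6, -0.1, -2.3]
opening: 0.0243
```

Request:
play_rows:
  rows:
    - [[-0.04,0,0],0,1.5]
    - [[-0.08,0,0],0,1.5]
    - [[-0.12,0,0],0,1.5]
    - [[-0.16,0,0],0,1.5]
    - [[-0.16,0,0],0,1.5]

```text
time: 6.0
ee_pos: [0.5177, 0.1694, 0.0854]
tcp_rot: [19.4, 90.0, 25.7]
wrist_force: [-0.7, -0.3, -2.5]
opening: 0.0244
```

Run:
```python
from h import *
im,d=bot.camera('scene'); cv2.imwrite('pics/s3.png',cv2.resize(im[120:250,350:450],(460,600),interpolation=2))
```

```text
(no output)
```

View pics/s3.png

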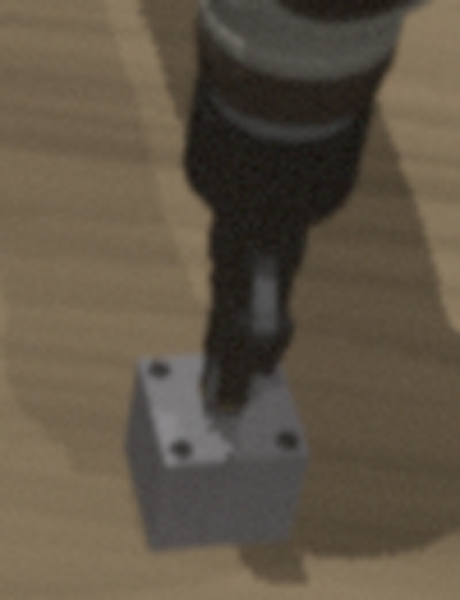

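The brass band at (230,408) has lifted off the block, with shank showing beneath it, so the pin is rising with the fingers (about 9 mm so far). I continue in small steps past the 11 mm limit.

Request:
play_rows:
  rows:
    - [[-0.04,0,0],0,1.5]
    - [[-0.08,0,0],0,1.5]
    - [[-0.12,0,0],0,1.5]
    - [[-0.16,0,0],0,1.5]
    - [[-0.16,0,0],0,1.5]

```text
time: 6.47
ee_pos: [0.5177, 0.1694, 0.087]
tcp_rot: [35.4, 90.0, 41.7]
wrist_force: [-1.9, -0.9, -2.1]
opening: 0.0244
```

Request:
play_rows:
  rows:
    - [[-0.04,0,0],0,1.5]
    - [[-0.08,0,0],0,1.5]
    - [[-0.12,0,0],0,1.5]
    - [[-0.16,0,0],0,1.5]
    - [[-0.16,0,0],0,1.5]

```text
time: 6.88
ee_pos: [0.5178, 0.1694, 0.0886]
tcp_rot: [1.1, 90.0, 7.4]
wrist_force: [-1.6, 0.6, -1.5]
opening: 0.0244
```

Request:
play_rows:
  rows:
    - [[-0.04,0,0],0,1.5]
    - [[-0.08,0,0],0,1.5]
    - [[-0.12,0,0],0,1.5]
    - [[-0.16,0,0],0,1.5]
    - [[-0.16,0,0],0,1.5]

```text
time: 7.3
ee_pos: [0.5177, 0.1694, 0.0902]
tcp_rot: [25.2, 90.0, 31.4]
wrist_force: [-1.1, -0.9, -2.1]
opening: 0.0245
```

Pin A has risen 14 mm with only about 2 N, so it has no ring. To keep the order asked, I leave it held by its O-ring, then tug pin B and push it home first.

Request:
play_rows:
  rows:
    - [[0,0,0],0,3]
    - [[0,0,0],0,4.5]
    - [[0,0,0],0,5]
    - [[0,0,0],0,5]
    - [[-0.5,0,0],0,5]
    - [[-1.5,0,0],0,5]
    - [[-3,0,0],0,5]
    - [[-4.5,0,0],0,5]
    - [[-5.5,0,0],0,5]
    - [[-6,0,0],0,5]
    - [[-6,0,0],0,5]
    - [[-6,0,0],0,5]

```text
time: 8.3
ee_pos: [0.5178, 0.1694, 0.15]
tcp_rot: [-4.9, 90.0, 1.4]
wrist_force: [0.4, 0.3, -1.3]
opening: 0.0499
```

Run:
```python
from h import *
o,Rm=st(); print(o['time'],o['ee_pos'],o['wrist_force'],o['opening'],o['q']); print(Rm.round(4)); print(rel([*B,.15]).round(2))
im,d=bot.camera('scene'); cv2.imwrite('pics/s4.png',cv2.resize(im[120:250,350:450],(460,600),interpolation=2))
```

```text
8.3 [0.51776975 0.16939323 0.15001501] [ 0.35016227  0.32165425 -1.28114178] 0.049944428484766934 [ 1.81173058e+01  3.36491159e+00 -6.22212714e-01  8.60045274e+01
 -2.50762921e-03  1.01836122e+02]
[[ 2.000e-04 -1.094e-01  9.940e-01]
 [ 0.000e+00  9.940e-01  1.094e-01]
 [-1.000e+00 -0.000e+00  2.000e-04]]
[  0.   -32.44  -4.5 ]
```

View pics/s4.png

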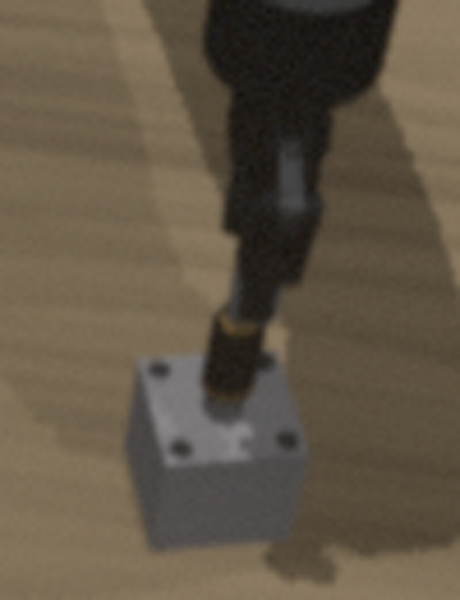

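Pin A stays up by itself, with shank visible under the band at (228,405). On to pin B.

Request:
play_rows:
  rows:
    - [[0,-1,-0.1],0,5]
    - [[0,-3.5,-0.5],0,5]
    - [[0,-7,-1],0,5]
    - [[0,-11,-1.6],0,5]
    - [[0,-15,-2.1],0,5]
    - [[0,-19,-2.7],0,5]
    - [[0,-23,-3.2],0,5]
    - [[0,-27,-3.8],0,5]
    - [[0,-30,-4.2],0,5]
    - [[0,-31.8,-4.5],0,5]
    - [[0,-32.35,-4.6],0,5]
    - [[0,-32.35,-4.6],0,5]

```text
time: 9.35
ee_pos: [0.5066, -0.1587, 0.1494]
tcp_rot: [161.6, 89.9, 167.8]
wrist_force: [0.0, -0.1, 0.3]
opening: 0.0497
```

Request:
play_rows:
  rows:
    - [[0.2,0,0],0,5]
    - [[1,0,0],0,5]
    - [[2.2,0,0],0,5]
    - [[2.5,0,0],0,5]
    - [[2.5,0,0],0,5]
    - [[2.5,0,0],0,5]

```text
time: 9.85
ee_pos: [0.5072, -0.1566, 0.1246]
tcp_rot: [158.2, 90.0, 164.5]
wrist_force: [-0.2, -1.0, 0.2]
opening: 0.0499
```

Run:
```python
from h import *
o,Rm=st(); print(o['time'],o['ee_pos'],o['wrist_force'],o['opening'],o['q']);  print(rel([.5075,-.1575,.075]).round(2))
im,d=bot.camera('scene'); cv2.imwrite('pics/s5.png',cv2.resize(im[100:230,210:310],(460,600),interpolation=2))
```

```text
9.85 [ 0.50720177 -0.15659038  0.12461309] [-0.22550845 -0.97091072  0.18710484] 0.04985206783246817 [-1.71564578e+01  1.60831084e+00 -5.24018623e+00  8.32008551e+01
 -1.43907998e-03  6.65073612e+01]
[ 4.96 -0.1   0.02]
```

View pics/s5.png

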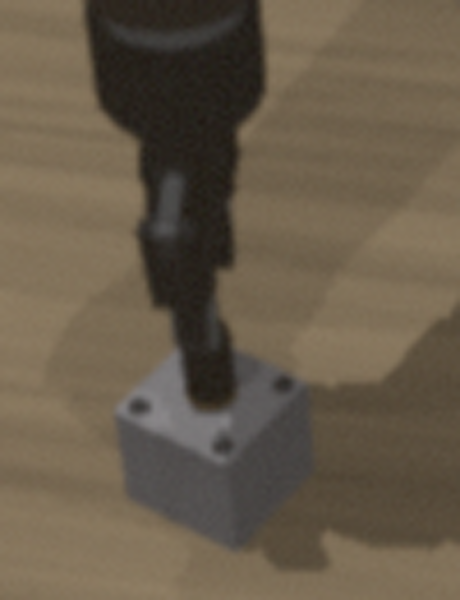

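Knob B at (210,380) lies under the fingers. I lower and grip it.

Request:
play_rows:
  rows:
    - [[0.4,-0.1,0],0,5]
    - [[1.3,-0.1,0],0,5]
    - [[2.7,-0.1,0],0,5]
    - [[3.9,-0.1,0],0,5]
    - [[4.6,-0.1,0],0,5]
    - [[4.9,-0.1,0],0,5]
    - [[4.9,-0.1,0],0,4]
    - [[4.9,-0.1,0],0,3.2]

```text
time: 10.57
ee_pos: [0.5076, -0.1582, 0.0763]
tcp_rot: [-24.9, 90.0, -18.6]
wrist_force: [-1.0, -0.3, 0.2]
opening: 0.032
```

Request:
play_rows:
  rows:
    - [[0,0,0],0,2.8]
    - [[0,0,0],0,2.4]
    - [[0,0,0],0,2]
    - [[0,0,0],0,1.5]
    - [[0,0,0],0,1.5]
    - [[0,0,0],0,1.5]

```text
time: 11.07
ee_pos: [0.5075, -0.1583, 0.0769]
tcp_rot: [-46.0, 90.0, -39.7]
wrist_force: [-3.9, -0.2, 6.1]
opening: 0.0251
```

Request:
play_rows:
  rows:
    - [[-0.04,0,-0.05],0,1.5]
    - [[-0.08,0,-0.05],0,1.5]
    - [[-0.08,0,-0.05],0,1.5]

```text
time: 11.32
ee_pos: [0.5072, -0.1582, 0.077]
tcp_rot: [-5.2, 90.0, 1.1]
wrist_force: [-0.6, 0.4, 1.5]
opening: 0.0244
```

Request:
play_rows:
  rows:
    - [[-0.04,0,0],0,1.5]
    - [[-0.08,0,0],0,1.5]
    - [[-0.08,0,0],0,1.5]

```text
time: 11.57
ee_pos: [0.5069, -0.1581, 0.0773]
tcp_rot: [150.5, 90.0, 156.8]
wrist_force: [-0.0, -0.2, -3.2]
opening: 0.0246
```

Request:
play_rows:
  rows:
    - [[-0.03,0,0],0,1.5]
    - [[-0.06,0,0],0,1.5]
    - [[-0.09,0,0],0,1.5]
    - [[-0.12,0,0],0,1.5]
    - [[-0.12,0,0],0,1.5]

```text
time: 11.98
ee_pos: [0.507, -0.1583, 0.0789]
tcp_rot: [-160.3, 90.0, -154.0]
wrist_force: [-0.4, -0.1, -3.4]
opening: 0.0245
```

Request:
play_rows:
  rows:
    - [[-0.03,0,0],0,1.5]
    - [[-0.06,0,0],0,1.5]
    - [[-0.09,0,0],0,1.5]
    - [[-0.09,0,0],0,1.5]

```text
time: 12.32
ee_pos: [0.507, -0.1583, 0.0799]
tcp_rot: [-57.5, 90.0, -51.2]
wrist_force: [-0.2, 0.4, -3.7]
opening: 0.0242
```

Request:
play_rows:
  rows:
    - [[-0.03,0,0],0,1.5]
    - [[-0.06,0,0],0,1.5]
    - [[-0.09,0,0],0,1.5]
    - [[-0.12,0,0],0,1.5]
    - [[-0.12,0,0],0,1.5]

```text
time: 12.73
ee_pos: [0.507, -0.1582, 0.081]
tcp_rot: [52.9, 90.0, 59.2]
wrist_force: [-0.6, -0.6, -3.2]
opening: 0.0247
```

Request:
play_rows:
  rows:
    - [[-0.03,0,0],0,1.5]
    - [[-0.06,0,0],0,1.5]
    - [[-0.09,0,0],0,1.5]
    - [[-0.09,0,0],0,1.5]

```text
time: 13.07
ee_pos: [0.507, -0.1582, 0.0816]
tcp_rot: [151.9, 90.0, 158.2]
wrist_force: [1.0, 0.4, -5.8]
opening: 0.0244
```

Request:
play_rows:
  rows:
    - [[-0.03,0,0],0,1.5]
    - [[-0.06,0,0],0,1.5]
    - [[-0.09,0,0],0,1.5]
    - [[-0.09,0,0],0,1.5]
    - [[-0.09,0,0],0,1.5]

```text
time: 13.48
ee_pos: [0.5069, -0.1582, 0.0824]
tcp_rot: [150.8, 90.0, 157.0]
wrist_force: [2.4, 0.0, -10.7]
opening: 0.0244
```

Request:
play_rows:
  rows:
    - [[-0.03,0,0],0,1.5]
    - [[-0.06,0,0],0,1.5]
    - [[-0.08,0,0],0,1.5]
    - [[-0.08,0,0],0,1.5]
    - [[-0.08,0,0],0,1.5]

```text
time: 13.9
ee_pos: [0.5068, -0.1582, 0.0832]
tcp_rot: [157.9, 90.0, 164.1]
wrist_force: [2.8, -0.9, -16.3]
opening: 0.0246
```

Request:
play_rows:
  rows:
    - [[0,0,0],0,1.5]
    - [[0,0,0],0,1.5]

```text
time: 14.07
ee_pos: [0.5068, -0.1582, 0.0833]
tcp_rot: [155.3, 90.0, 161.6]
wrist_force: [2.7, -0.1, -16.5]
opening: 0.0246
```

Request:
play_rows:
  rows:
    - [[0,0,0],0,1.5]
    - [[0,0,0],0,1.5]
    - [[0,0,0],0,1.5]
    - [[0,0,0],0,1.5]
    - [[0,0,0],0,1.5]
    - [[0,0,0],0,1.5]

```text
time: 14.57
ee_pos: [0.5069, -0.1582, 0.0835]
tcp_rot: [151.9, 90.0, 158.2]
wrist_force: [1.4, 0.5, -17.1]
opening: 0.0244
```

Request:
play_rows:
  rows:
    - [[0,0,0],0,1.5]
    - [[0,0,0],0,1.5]
    - [[0,0,0],0,1.5]
    - [[0,0,0],0,1.5]
    - [[0,0,0],0,1.5]
    - [[0,0,0],0,1.5]
    - [[0,0,0],0,1.5]

```text
time: 15.15
ee_pos: [0.5069, -0.1582, 0.0835]
tcp_rot: [164.9, 90.0, 171.2]
wrist_force: [0.5, 0.1, -17.3]
opening: 0.0247
```

It is held at about 17 N, a little high. I ease off slightly and hold nearer 15 N.

Request:
play_rows:
  rows:
    - [[0.02,0,0],0,1.5]
    - [[0.02,0,0],0,1.5]
    - [[0.02,0,0],0,1.5]

```text
time: 15.4
ee_pos: [0.5069, -0.1582, 0.0835]
tcp_rot: [-149.9, 90.0, -143.6]
wrist_force: [0.2, -0.4, -16.0]
opening: 0.024
```

Request:
play_rows:
  rows:
    - [[0,0,0],0,1.5]
    - [[0,0,0],0,1.5]
    - [[0,0,0],0,1.5]
    - [[0,0,0],0,1.5]

```text
time: 15.73
ee_pos: [0.507, -0.1583, 0.0835]
tcp_rot: [-131.0, 90.0, -124.7]
wrist_force: [-0.7, 0.1, -15.3]
opening: 0.0245
```

Request:
play_rows:
  rows:
    - [[0,0,0],0,1.5]
    - [[0,0,0],0,1.5]
    - [[0,0,0],0,1.5]
    - [[0,0,0],0,1.5]
    - [[0,0,0],0,1.5]
    - [[0,0,0],0,1.5]
    - [[0,0,0],0,1.5]

```text
time: 16.32
ee_pos: [0.507, -0.1583, 0.0834]
tcp_rot: [-110.3, 90.0, -104.1]
wrist_force: [-1.1, 0.2, -13.6]
opening: 0.0245
```

Request:
play_rows:
  rows:
    - [[0,0,0],0,1.5]
    - [[0,0,0],0,1.5]
    - [[0,0,0],0,1.5]
    - [[0,0,0],0,1.5]
    - [[0,0,0],0,1.5]
    - [[0,0,0],0,1.5]
    - [[0,0,0],0,1.5]

```text
time: 16.9
ee_pos: [0.507, -0.1583, 0.0835]
tcp_rot: [-46.4, 90.0, -40.1]
wrist_force: [-1.7, -0.9, -13.0]
opening: 0.0244
```

The pull stayed between 13 and 17 N for about 3 s. Now I push pin B home.

Request:
play_rows:
  rows:
    - [[0.1,0,0],0,1.5]
    - [[0.2,0,0],0,1.5]
    - [[0.3,0,0],0,1.5]
    - [[0.4,0,0],0,1.5]
    - [[0.5,0,0],0,1.5]
    - [[0.58,0,0],0,1.5]
    - [[0.66,0,0],0,1.5]
    - [[0.72,0,0],0,1.5]
    - [[0.72,0,0],0,1.5]

```text
time: 17.65
ee_pos: [0.5075, -0.1584, 0.0769]
tcp_rot: [-23.4, 89.9, -17.1]
wrist_force: [-3.4, 1.0, 4.6]
opening: 0.0242
```

Request:
play_rows:
  rows:
    - [[0.05,0,-0.03],0,1.5]
    - [[0.1,0,-0.05],0,1.5]
    - [[0.1,0,-0.05],0,1.5]
    - [[0.1,0,-0.05],0,1.5]

```text
time: 17.98
ee_pos: [0.5075, -0.1584, 0.0769]
tcp_rot: [-16.0, 89.8, -9.8]
wrist_force: [-3.9, 1.3, 11.3]
opening: 0.0242
```

It is hard against the block: the height did not change as the push rose to 11 N. I relax, release and rise.

Request:
play_rows:
  rows:
    - [[-0.08,0,0],0,1.5]
    - [[-0.12,0,0],0,1.5]
    - [[-0.12,0,0],0,3]
    - [[-0.12,0,0],0,4.5]
    - [[-0.12,0,0],0,5]
    - [[-0.12,0,0],0,5]
    - [[-0.6,0,0],0,5]
    - [[-1.8,0,0],0,5]
    - [[-3.5,0,0],0,5]
    - [[-5.5,0,0],0,5]
    - [[-7,0,0],0,5]
    - [[-7.4,0,0],0,5]

```text
time: 18.98
ee_pos: [0.5076, -0.1586, 0.153]
tcp_rot: [-23.8, 89.7, -17.5]
wrist_force: [-1.3, -0.1, -0.9]
opening: 0.0499
```

Request:
play_rows:
  rows:
    - [[0,0,0],0,5]
    - [[0,1,0],0,5]
    - [[0,3.5,0.5],0,5]
    - [[0,7,1],0,5]
    - [[0,11,1.6],0,5]
    - [[0,15,2.1],0,5]
    - [[0,19,2.7],0,5]
    - [[0,23,3.2],0,5]
    - [[0,27,3.8],0,5]
    - [[0,30,4.2],0,5]
    - [[0,32,4.5],0,5]
    - [[0,32,4.5],0,5]

```text
time: 19.98
ee_pos: [0.515, 0.1685, 0.1476]
tcp_rot: [167.8, 89.9, 174.3]
wrist_force: [0.3, -0.6, 0.9]
opening: 0.0499
```

Run:
```python
from h import *
o,Rm=st(); print(o['time'],o['ee_pos'],o['wrist_force'],o['opening']); print(Rm.round(3)); print(rel([.5177,.1694,.0895]).round(2))
im,d=bot.camera('top'); P=pts('top',d); Z=P[...,2]
sub=np.zeros_like(Z,bool); sub[270:327,358:415]=1
t=sub&(Z>.098)&(Z<.14); print('B top',t.sum(),P[t].mean(0),np.median(P[t][:,2]))
d0=np.load('pics/top0.npy'); P0=pts('top',d0); t=sub&(P0[...,2]>.098); print('B top start',np.median(P0[t][:,2]))
im,d=bot.camera('scene'); cv2.imwrite('pics/s6.png',cv2.resize(im[100:250,210:450],(800,500),interpolation=2))
```

```text
19.9833 [0.51501941 0.16851379 0.14760543] [ 0.30952    -0.56247013  0.89824827] 0.049861600840178294
[[-0.002 -0.113  0.994]
 [ 0.     0.994  0.113]
 [-1.     0.    -0.002]]
[5.81 0.06 0.29]
B top 121 [ 0.50753177 -0.15674258  0.11010278] 0.11032438252166554
B top start 0.11008109816429501
```

View pics/s6.png

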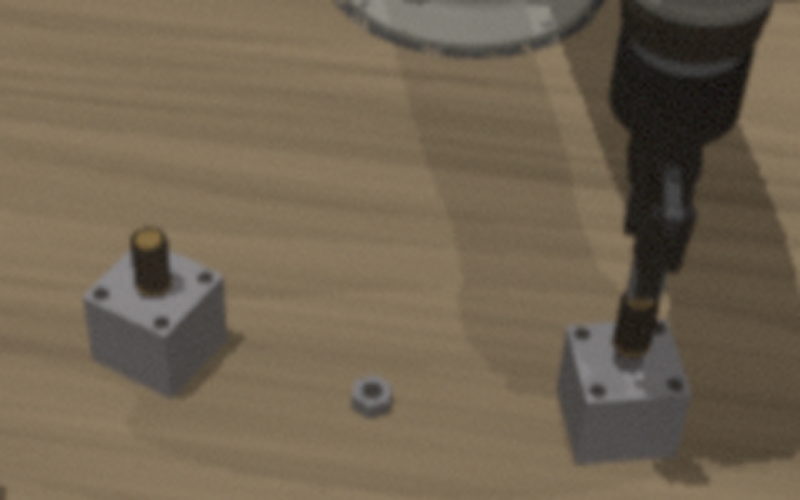

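Pin B is home: its knob top reads 110.3 mm against 110.1 mm at the start. The nut is undisturbed, and pin A, at (633,320) in this crop, is still raised. I lower partway over A and check.

Request:
play_rows:
  rows:
    - [[0.3,0,0],0,5]
    - [[0.8,0,0],0,5]
    - [[1,0,0],0,5]
    - [[1,0,0],0,5]
    - [[1,0,0],0,5]

```text
time: 20.5
ee_pos: [0.5161, 0.164, 0.139]
tcp_rot: [-164.7, 90.0, -158.5]
wrist_force: [0.6, 0.2, 0.1]
opening: 0.0499
```

Run:
```python
from h import *
o,Rm=st(); print(o['time'],o['ee_pos']); print(rel([.5177,.1694,.090]).round(2))
```

```text
20.5 [0.51612351 0.16401977 0.13895553]
[4.9  0.52 0.22]
```

Request:
play_rows:
  rows:
    - [[0.2,0.3,0.1],0,5]
    - [[0.8,0.5,0.2],0,5]
    - [[2,0.5,0.2],0,5]
    - [[3.5,0.5,0.2],0,5]
    - [[4.5,0.5,0.2],0,5]
    - [[4.8,0.5,0.2],0,5]
    - [[4.8,0.5,0.2],0,4.5]
    - [[4.8,0.5,0.2],0,3.8]
    - [[4.8,0.5,0.2],0,3.2]

```text
time: 21.25
ee_pos: [0.518, 0.17, 0.0919]
tcp_rot: [10.7, 89.9, 17.0]
wrist_force: [0.6, 0.7, 0.5]
opening: 0.0321
```

Request:
play_rows:
  rows:
    - [[0,0,0],0,2.8]
    - [[0,0,0],0,2.4]
    - [[0,0,0],0,2]
    - [[0,0,0],0,1.5]
    - [[0,0,0],0,1.5]
    - [[0,0,0],0,1.5]

```text
time: 21.75
ee_pos: [0.5177, 0.1699, 0.0913]
tcp_rot: [4.7, 90.0, 10.9]
wrist_force: [-1.5, 0.1, 1.1]
opening: 0.0245
```

Request:
play_rows:
  rows:
    - [[-0.1,0,0],0,1.5]
    - [[-0.3,0,0],0,1.5]
    - [[-0.6,0,0],0,1.5]
    - [[-0.9,0,0],0,1.5]
    - [[-1.2,0,0],0,1.5]
    - [[-1.5,0,0],0,1.5]
    - [[-1.8,0,0],0,1.5]
    - [[-2.1,0,0],0,1.5]
    - [[-2.4,0,0],0,1.5]
    - [[-2.7,0,0],0,1.5]
    - [[-3,0,0],0,1.5]
    - [[-3.3,0,0],0,1.5]

```text
time: 22.75
ee_pos: [0.5176, 0.1699, 0.1245]
tcp_rot: [79.6, 90.0, 85.9]
wrist_force: [0.3, 0.6, -3.0]
opening: 0.0243
```

Request:
play_rows:
  rows:
    - [[-0.3,0,0],0,1.5]
    - [[-0.6,0,0],0,1.5]
    - [[-0.9,0,0],0,1.5]
    - [[-1.3,0,0],0,1.5]
    - [[-2,0,0],0,1.5]
    - [[-3,0,0],0,1.5]
    - [[-4.2,0,0],0,1.5]
    - [[-5.5,0,0],0,1.5]
    - [[-7,0,0],0,1.5]
    - [[-8,0,0],0,1.5]
    - [[-8.5,0,0],0,1.5]
    - [[-8.5,0,0],0,1.5]

```text
time: 23.75
ee_pos: [0.5182, 0.1701, 0.2108]
tcp_rot: [11.8, 89.9, 18.1]
wrist_force: [1.1, 0.8, -1.4]
opening: 0.0245
```

Run:
```python
from h import *
o,Rm=st(); print(o['time'],o['ee_pos'],o['wrist_force'],o['opening'],o['q']); print(Rm.round(3)); print(rel([*BIN,.21]).round(2))
im,d=bot.camera('scene'); cv2.imwrite('pics/s7.png',im)
```

```text
23.75 [0.51820247 0.17005415 0.2108276 ] [ 1.12393961  0.75214368 -1.39604035] 0.024474302286592812 [ 1.81679242e+01  3.81295648e+00  6.56372135e+00  9.26192199e+01
 -1.42491620e-04  1.01884197e+02]
[[ 0.002 -0.109  0.994]
 [ 0.001  0.994  0.109]
 [-1.     0.     0.002]]
[ 5.00e-02 -5.42e+01 -3.98e+00]
```

View pics/s7.png

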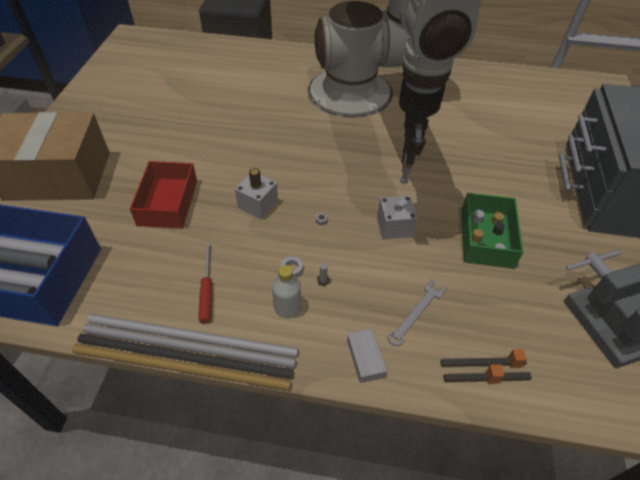

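Pin A is out and hangs from the fingers at (405,180). I carry it to the red bin, high enough to clear pin B.

Request:
play_rows:
  rows:
    - [[0,-1,-0.1],0,1.5]
    - [[0,-3.5,-0.4],0,1.5]
    - [[0,-7,-0.9],0,1.5]
    - [[0,-11,-1.4],0,1.5]
    - [[0,-15,-1.9],0,1.5]
    - [[0,-19,-2.4],0,1.5]
    - [[0,-23,-2.9],0,1.5]
    - [[0,-27,-3.4],0,1.5]
    - [[0,-31,-3.9],0,1.5]
    - [[0,-35,-4.4],0,1.5]
    - [[0,-38,-4.8],0,1.5]
    - [[0,-41,-5.2],0,1.5]

```text
time: 24.8
ee_pos: [0.5095, -0.2458, 0.2082]
tcp_rot: [154.6, 89.9, 160.8]
wrist_force: [0.7, 0.5, -1.0]
opening: 0.0243
```

Request:
play_rows:
  rows:
    - [[0,-3,-0.4],0,1.5]
    - [[0,-6,-0.8],0,1.5]
    - [[0,-9,-1.2],0,1.5]
    - [[0,-11.5,-1.6],0,1.5]
    - [[0,-12.8,-1.8],0,1.5]
    - [[0,-13.2,-1.8],0,1.5]
    - [[0,-13.2,-1.8],0,1.5]
    - [[0,-13.2,-1.8],0,1.5]
    - [[0,-13.2,-1.8],0,1.5]

```text
time: 25.55
ee_pos: [0.5076, -0.3753, 0.2093]
tcp_rot: [78.3, 90.0, 84.6]
wrist_force: [-0.3, 0.6, -1.2]
opening: 0.0246
```

Run:
```python
from h import *
o,Rm=st(); print(o['time'],o['ee_pos'],o['wrist_force'],o['opening'],o['q']); print(Rm.round(3)); 
a=np.deg2rad(6.3); t=BIN-.03*np.array([np.cos(a),np.sin(a)]);print(t, rel([*t,.07]).round(2))
im,d=bot.camera('top'); cv2.imwrite('pics/t8.png',im[150:450,300:640])
im,d=bot.camera('scene'); cv2.imwrite('pics/s8.png',cv2.resize(im[50:250,80:300],(660,600)))
```

```text
25.55 [ 0.50757796 -0.37528747  0.20934774] [-0.29838285  0.61639247 -1.18738914] 0.024573110366850833 [-3.64840636e+01  1.61289364e+01  2.04496392e+01  9.43287008e+01
  1.32579494e-02  4.71620740e+01]
[[ 0.    -0.111  0.994]
 [ 0.     0.994  0.111]
 [-1.     0.     0.   ]]
[ 0.50818117 -0.37629203] [13.93 -0.11  0.05]
```

View pics/s8.png

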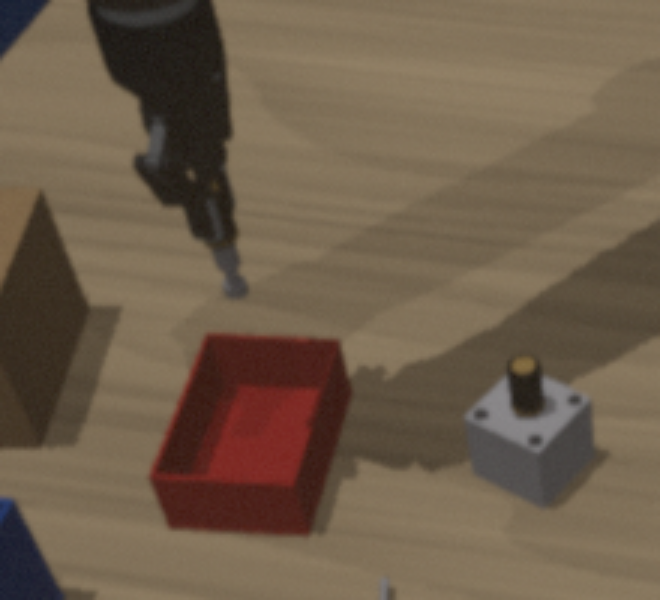

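The pin hangs over the red bin, with B still upright at (525,385). I lower it.

Request:
play_rows:
  rows:
    - [[0.8,0,0],0,1.5]
    - [[2.5,0,0],0,1.5]
    - [[5,0,0],0,1.5]
    - [[7.5,0,0],0,1.5]
    - [[10,0,0],0,1.5]
    - [[12,0,0],0,1.5]
    - [[13.2,0,0],0,1.5]
    - [[13.7,0,0],0,1.5]
    - [[13.8,0,0],0,1.5]
    - [[13.8,0,0],0,1.5]

```text
time: 26.48
ee_pos: [0.5077, -0.3766, 0.072]
tcp_rot: [-41.2, 89.9, -34.9]
wrist_force: [0.1, 0.6, -1.0]
opening: 0.0246
```

Request:
play_rows:
  rows:
    - [[0.1,0,0],0,1.5]
    - [[0.2,0,0],0,1.5]
    - [[0.3,0,0],0,1.5]
    - [[0.3,0,0],0,1.5]

```text
time: 26.82
ee_pos: [0.5076, -0.3766, 0.0685]
tcp_rot: [-43.9, 90.0, -37.6]
wrist_force: [0.3, -0.4, -0.8]
opening: 0.0247
```

Request:
play_rows:
  rows:
    - [[0.05,0,0],0,1.5]
    - [[0.1,0,0],0,1.5]
    - [[0.15,0,0],0,1.5]
    - [[0.15,0,0],0,1.5]

```text
time: 27.15
ee_pos: [0.5074, -0.3766, 0.067]
tcp_rot: [-56.9, 90.0, -50.6]
wrist_force: [0.0, 0.4, 1.0]
opening: 0.0245
```

Request:
play_rows:
  rows:
    - [[0.05,0,0],0,1.5]
    - [[0.1,0,0],0,1.5]
    - [[0.15,0,0],0,1.5]
    - [[0.15,0,0],0,1.5]

```text
time: 27.48
ee_pos: [0.5076, -0.3769, 0.0669]
tcp_rot: [-53.2, 89.9, -46.9]
wrist_force: [-3.1, 1.3, 10.4]
opening: 0.0247
```

Touchdown. I back off slightly and open.

Request:
play_rows:
  rows:
    - [[-0.1,0,0],0,1.5]
    - [[-0.13,0,0],0,1.5]
    - [[-0.13,0,0],0,2.8]
    - [[-0.13,0,0],0,4]
    - [[-0.13,0,0],0,5]
    - [[-0.13,0,0],0,5]
    - [[-0.5,0,0],0,5]
    - [[-1.5,0,0],0,5]
    - [[-3,0,0],0,5]
    - [[-5,0,0],0,5]
    - [[-6,0,0],0,5]
    - [[-6,0,0],0,5]

```text
time: 28.48
ee_pos: [0.5085, -0.3773, 0.1288]
tcp_rot: [-42.9, 89.7, -36.6]
wrist_force: [1.2, -0.1, 0.0]
opening: 0.0501
```

Run:
```python
from h import *
o,Rm=st(); print(o['time'],o['ee_pos'],o['wrist_force'],o['opening'])
im,d=bot.camera('scene'); cv2.imwrite('pics/s9.png',cv2.resize(im[50:250,80:300],(660,600)))
```

```text
28.4833 [ 0.50850501 -0.37731141  0.12875148] [ 1.2242979  -0.14597146  0.00324001] 0.050111988852356994
```

View pics/s9.png

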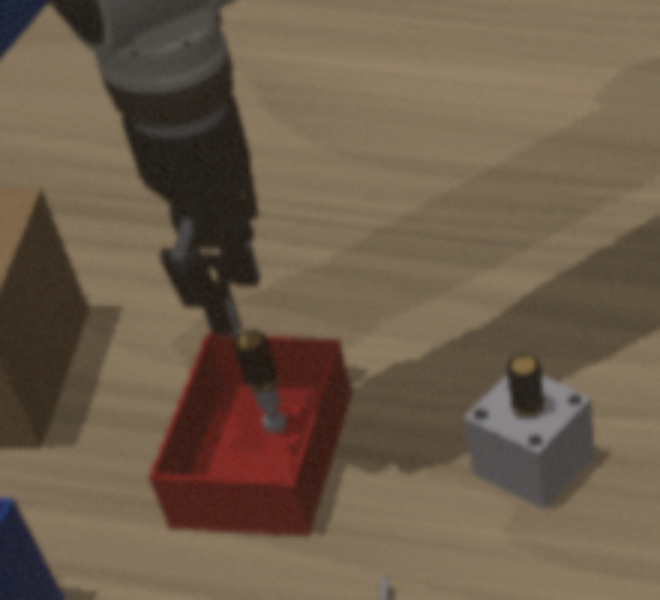

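The pin stands upright in the bin, foot at (272,425) and knob at (250,345). I retreat upward and check that it stays so.

Request:
play_rows:
  rows:
    - [[-1,0,0],0,5]
    - [[-3,0,0],0,5]
    - [[-6,0,0],0,5]
    - [[-9,0,0],0,5]
    - [[-11,2,-3],0,5]
    - [[-12,5,-7],0,5]
    - [[-12,9,-11],0,5]
    - [[-12,11,-14],0,5]
    - [[-12,12,-15],0,5]
    - [[-12,12,-15],0,5]
    - [[-12,12,-15],0,5]
    - [[-12,12,-15],0,5]

```text
time: 29.53
ee_pos: [0.3454, -0.2738, 0.2452]
tcp_rot: [-42.8, 90.0, -36.5]
wrist_force: [-0.3, -0.1, -1.0]
opening: 0.0498
```

Run:
```python
from h import *
o,Rm=st(); print(o['time'],o['ee_pos'],o['wrist_force'])
im,d=bot.camera('top'); cv2.imwrite('pics/t10.png',im); P=pts('top',d); Z=P[...,2]
im0=cv2.imread('pics/top0.png')
for n,(u0,u1,v0,v1) in dict(bin=(450,515,250,320),B=(358,415,270,327)).items():
    s=np.zeros_like(Z,bool); s[v0:v1,u0:u1]=1; t=s&(Z>.082)&(Z<.14); print(n,t.sum(),P[t].mean(0) if t.sum() else '',np.median(P[t][:,2]))
im,d=bot.camera('scene'); cv2.imwrite('pics/s10.png',im)
```

```text
29.5333 [ 0.34537393 -0.2738025   0.24515066] [-0.30679377 -0.12361958 -1.01865437]
bin 153 [ 0.50751485 -0.37252313  0.0971065 ] 0.09886125575350646
B 136 [ 0.50812746 -0.15599377  0.10809394] 0.11020080801010768
```

View pics/s10.png

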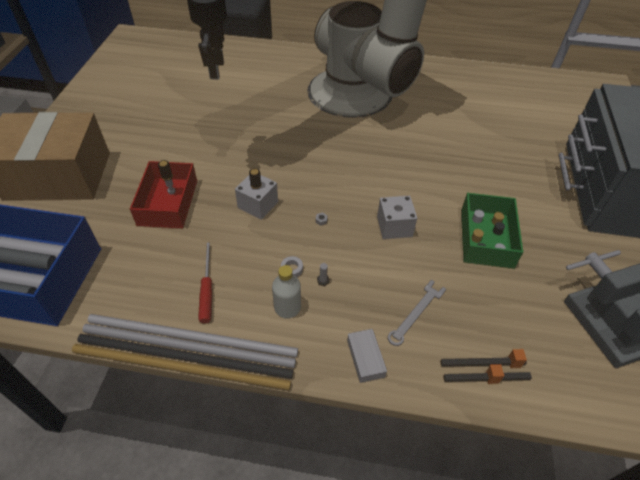

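View pics/t10.png

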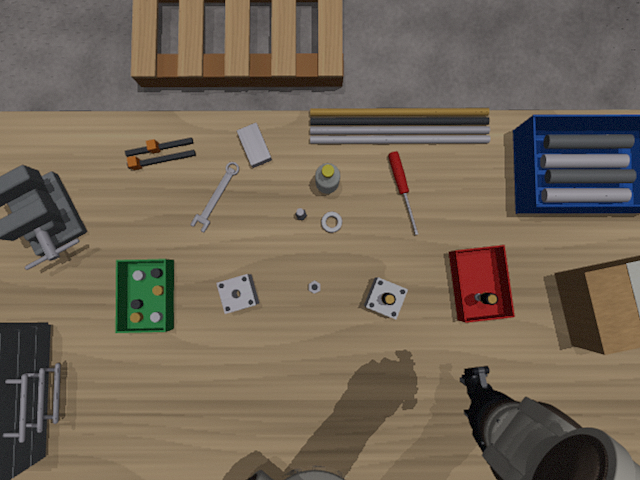

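Both pictures show pin A standing in the red bin (top view (488,298)), pin B home at (388,298), and block A's bore empty at (237,294). Everything else is where it was, and the arm is clear, so I hand in.

```bash
python3 -c "
from workcell import bot
print(bot.job_done())"
```

```text
the job is handed in; nothing more can be done
None
```

The job is handed in, finished in about 30 s of the 72 s allowed: pin B had the ring and is back home, and pin A is in the red scrap bin.

- **Pin A (left, no ring):** it rose 14 mm with only about 2–3 N, never near 15 N. I left it raised in its O-ring while I tested B.
- **Pin B (right, ringed):** its ring caught after about 4 mm. I held the pull for about 3 s at 13–17 N, peaking at 17.3 N. I then pushed it home with about 11 N. Its knob top read 110.2 mm in the last check, against 110.1 mm at the start.
- **Scrapping pin A:** I then drew it right out and set it down in the red bin. The last pictures show it standing upright on the bin floor, top at about 99 mm, so the knob sticks up above the 60 mm rim. I chose not to tip it over.

The last pictures also show block A's bore empty, everything else on the bench where it was, and the arm clear. No check failed. The pull drifted during the hold, first up to 17.3 N and then, once I eased off, down to 13 N, so it was not exactly 15 N throughout.

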